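# Sort the potting bench

### The arm

A 6-joint arm with a two-finger parallel gripper is mounted at the origin on the work surface. World frame = base frame: x ahead of the robot, y to its left, z up, the work surface at z = 0. Lengths are in m, angles in rad, forces in N, time in s.
With the tool pointing down it reaches from about 0.3 to 0.875 m from the base axis. Payload 6.4 kg.
Tool frame: the origin (TCP) lies at the very end of the fingers, on their centre line; the grasp point (between the pads) lies 19 mm behind it; z points along the fingers, y is the line along which they close (so a half turn about z gives the same grasp; the last joint's range is limited). The gripper opens to 85 mm and grips with 20 to 120 N. Pads are 22 mm wide; open, the fingers measure 114 mm over their backs; the gripper's body (76 mm by 85 mm) begins 54 mm behind the grasp point. The pads swing forward as they close: fully open they stand 13 mm farther back than shut.
Start: joints at [-1.412, 0.181, 1.607, -0, 1.354, -0.206], TCP at [0.205, -0.537, 0.231] pointing down, gripper open.
Joint ranges: [-2.99, 2.99], [-0.89, 2.07], [0.3, 2.58], [-1.14, 4.28], [0, 2.63], [-3.12, 3.12]. Speed limits (rad/s): [2.57, 2.57, 3.01, 3.14, 3.14, 3.14].

### API

Orientations are given as a unit quaternion [w, x, y, z].
In Python, from bench import ctrl gives the robot as it stands.
- The arm moves only by the tool jog_arm, never from a script. Its argument "series" is a list that holds one entry, the list of rows, each a list of 7 numbers: the shift along the tool's x, y, z in mm, then the turn, a rotation vector about the tool's x, y, z in rad, then the finger opening in mm, from 0 to 85.4. In form: [[[tx, ty, tz, rx, ry, rz, gripper], ...]]. A call has exactly 10 rows; each row shifts and turns the commanded pose from where the row before left it, along the tool's axes as they then stand; what a row does not reach is not made up. A row lasts 1/10 s, in which the tool goes at most 50 mm and 8.59 degrees, less where a joint would pass 70% of its speed; a pose out of reach is approached as far as the arm can. A call with a gripper value outside its range is refused whole. The fingers move at their own pace and stop on an object; the grip force is fixed at half the most. Time passes only in rows, so rows that do not move let the fingers close, or fill a call up. It gives the time, the measured TCP pose, the force, the opening and the grip force at its end, in the units of the state.
- ctrl.get_obs(): the state, without advancing time (a new reading comes with each control period).
- ctrl.camera(name): name is "side" or "top"; returns a dict with "frame" (384x512x3 uint8, blue, green, red), "z_map" (384x512 float32, m along the optical axis (not along the pixel's ray), 0 where there is no reading), "fx", "fy", "cx", "cy" (pixels), "xyz" and "rotation" of the camera in the world. Camera axes: x right, y down, z forward; pixel columns grow to the right and rows downward; lengths in m; the calibration is good to about 2 mm. A picture is of the moment at which its call begins.
- ctrl.hand_in(): hands the job in; it is judged then, once.
The state is a dict: "time_s": time; "q": joint angles; "dq": joint speeds; "joint_efforts": joint torques, N m; "eef_pos": TCP position; "eef_rot": TCP orientation; "wrist_force": force on the tool from outside, world axes, zero at the start; "torque": the same for the moment, N m; "opening": opening from 0.0 (shut) to 1.0 (fully open); "grasp_force": force on a finger pad.
Only numpy, scipy, OpenCV 4.12 (cv2) and the standard library are available. Lean on these libraries where they do the work, as an engineer would, in place of code of your own. Each camera call takes 0.05 s, during which the arm holds its last target. There are 200 camera calls.

### The job

Sort the loose parts on the potting bench: stand the two resin-filled modules in the brown pulp carrier, one in each pocket, the unfilled module (green board showing) in the red rework tray, and both hose couplings in the blue bin. Each module must end up standing upright; set it down gently on the floor of its place rather than dropping it, and leave the small red jar where it stands.

Things in the scene. Friction and masses are not known exactly. Their poses are not given: they have to be found in the camera images.
- white_module: Finished module: WHITE square electronic module housing, 44 x 44 mm and 32 mm tall, standing upright with its open face up; origin at the centre of its underside, z up, x and y normal to its side faces (yaw differs at each start; all four sides are alike); it is filled to just below the rim with amber-orange resin; about 90 g.
- black_module: Finished module: BLACK square electronic module housing, 44 x 44 mm and 32 mm tall, standing upright with its open face up; origin at the centre of its underside, z up, x and y normal to its side faces (yaw differs at each start; all four sides are alike); it is filled to just below the rim with amber-orange resin; about 90 g.
- empty_module: Module that was never filled: BLACK square electronic module housing, 44 x 44 mm and 32 mm tall, standing upright with its open face up; origin at the centre of its underside, z up, x and y normal to its side faces (yaw differs at each start; all four sides are alike); no resin, so its inside is hollow and a green circuit board with a copper coil shows below the rim; about 50 g.
- brass_coupling: Brass (yellow metal) hose coupling standing upright: a hexagonal foot (40 mm across corners, 18 mm tall) and above it a round ribbed barrel 28 mm in diameter up to the top at 48 mm; about 100 g; origin at the centre of its underside, z up.
- steel_coupling: Steel (silver-grey) hose coupling standing upright: a hexagonal foot (40 mm across corners, 18 mm tall) and above it a round ribbed barrel 28 mm in diameter up to the top at 48 mm; about 100 g; origin at the centre of its underside, z up.
- carrier: Brown-grey moulded-pulp carrier with two open pockets, fixed. Outside 74 (x) x 148 (y) x 13 mm tall, walls and floor 4 mm; a divider 4 mm thick, as tall as the walls, runs along x through the middle. Pockets 66 (x) x 68 (y) mm inside, centred at y = +36 and -36 mm from the origin. Origin at the centre of the underside, z up; turned by up to 0.3 rad.
- red_tray: Rework tray: shallow open tray of red plastic, fixed to the table. Outside 110 (x) x 115 (y) x 15 mm tall, walls and floor 4 mm. Origin at the centre of the underside, z up; it is turned by up to 0.3 rad.
- blue_bin: Coupling bin: open bin of blue plastic, fixed to the table. Outside 100 (x) x 140 (y) x 26 mm tall, walls and floor 4 mm. Origin at the centre of the underside, z up; it is turned by up to 0.3 rad.
- jar: Small closed jar of hardener, dark red with a white lid, round, 38 mm in diameter and 52 mm tall, standing loose among the parts; origin at the centre of its underside, z up. Not to be moved.
Mind the look-alikes: they are no part of the job. Leave any pink or purple look-alike of the brass_coupling alone.

How it is judged:
At the end, for the whole second after the job is handed in: Filled modules upright (0.15 rad) on the carrier floor, one per pocket (origin within 18 mm in x, 18 mm in y of the pocket centre); unfilled module upright on the red tray floor; both couplings down in the blue bin, standing or lying; all let go and at rest (under 0.02 m/s); jar upright (((x of white_module in the frame of carrier between -0.018 and 0.018 m and y of white_module in the frame of carrier between 0.018 and 0.054 m and z of white_module in the frame of carrier between -0.002 and 0.009 m and x of black_module in the frame of carrier between -0.018 and 0.018 m and y of black_module in the frame of carrier between -0.054 and -0.018 m and z of black_module in the frame of carrier between -0.002 and 0.009 m) or (x of white_module in the frame of carrier between -0.018 and 0.018 m and y of white_module in the frame of carrier between -0.054 and -0.018 m and z of white_module in the frame of carrier between -0.002 and 0.009 m and x of black_module in the frame of carrier between -0.018 and 0.018 m and y of black_module in the frame of carrier between 0.018 and 0.054 m and z of black_module in the frame of carrier between -0.002 and 0.009 m)) and x of empty_module in the frame of red_tray between -0.036 and 0.036 m and y of empty_module in the frame of red_tray between -0.038 and 0.038 m and z of empty_module in the frame of red_tray between -0.002 and 0.009 m and x of brass_coupling in the frame of blue_bin between -0.047 and 0.047 m and y of brass_coupling in the frame of blue_bin between -0.067 and 0.067 m and z of brass_coupling in the frame of blue_bin between -0.002 and 0.028 m and x of steel_coupling in the frame of blue_bin between -0.047 and 0.047 m and y of steel_coupling in the frame of blue_bin between -0.067 and 0.067 m and z of steel_coupling in the frame of blue_bin between -0.002 and 0.028 m and angle between each of white_module, black_module, empty_module, jar's own z axis and vertical below 0.15 rad and linear speed of each of white_module, black_module, empty_module, brass_coupling, steel_coupling below 0.02 m/s and contact force between each of white_module, black_module, empty_module, brass_coupling, steel_coupling and the fingers below 0.1 N); the robot touches nothing.
It fails at once if a module is let go or thrown while more than 50 mm above the table ((height (world z) of white_module above 0.05 m and contact force between white_module and the fingers below 0.02 N) or (height (world z) of black_module above 0.05 m and contact force between black_module and the fingers below 0.02 N) or (height (world z) of empty_module above 0.05 m and contact force between empty_module and the fingers below 0.02 N)).
It fails at once if the red jar is moved by more than 25 mm or tipped (distance of jar from where it was at the start of the episode above 0.025 m or angle between jar's own z axis and vertical above 0.4 rad).
It also fails if it takes over 112 s, if anything falls off the work surface, if the arm or the gripper's body presses on something with over 40 N, if the wrist force passes 120 N, or if a joint passes its speed limit or range.

## Working session

There is one attempt and no reset: what is moved stays moved. The work goes in short steps, Python scripts to look and compute and a tool call to move; the robot and the scene stay as the last step left them, time stands still between calls to the robot, and variables do not carry over. Pictures are saved under pics/ and viewed, at most 14 in all, crops included, and the job is handed in when it is done.

Besides the shell and the picture viewer there is one more tool, called by a JSON object that holds its "name" and its "arguments". jog_arm: Moves the arm, as the interface text tells. Its arguments: {"type":"object","properties":{"series":{"type":"array"}},"required":["series"]}

```bash
ls; mkdir -p pics; cat > h.py <<'E'
import numpy as np, cv2
from bench import ctrl
def snap(n):
    c=ctrl.camera(n); np.savez(f'{n}.npz',**c); return c
def world(c,Z=None):
    h,w=c['z_map'].shape; v,u=np.mgrid[:h,:w]; z=c['z_map']
    P=np.stack([(u-c['cx'])/c['fx']*z,(v-c['cy'])/c['fy']*z,z],-1)
    return P@np.array(c['rotation']).T+c['xyz']
def ray(c,u,v,Z):
    d=np.array(c['rotation'])@np.array([(u-c['cx'])/c['fx'],(v-c['cy'])/c['fy'],1.])
    o=np.array(c['xyz']); return (o+d*(Z-o[2])/d[2])[:2]
E
python3 - <<'E'
from h import *
for n in ['top','side']:
    c=snap(n); cv2.imwrite(f'pics/{n}0.png',c['frame']); print(n,c['xyz'],np.round(c['rotation'],3),c['fx'],c['cx'],c['cy'],c['z_map'].min())
o=ctrl.get_obs(); print(o)
E
```

```text
pics
top [ 0.45164379 -0.01805264  1.26727845] [ 0.029 -0.695  0.718 -0.013] 474.296553450516 251.93469590374715 185.34044690683396 0.0
side [0.01004579 0.57465937 0.86079961] [ 0.129 -0.33   0.87  -0.341] 441.541141064179 267.36999077803716 189.81019045415934 0.0
{'time_s': 0.1, 'q': array([-1.41230456e+00,  1.81438424e-01,  1.60787396e+00,  2.49072136e-05,
        1.35379443e+00, -2.06295897e-01]), 'dq': array([-0.00240351, -0.00071351, -0.00291013,  0.00155818,  0.00010917,
       -0.00067195]), 'joint_efforts': array([ 1.47693554e-03, -4.45875371e+01, -3.52238560e+01, -1.88990443e-04,
        4.04079328e-03,  7.94169466e-06]), 'eef_pos': array([ 0.2050814 , -0.53667712,  0.23050662]), 'eef_rot': array([-7.56573084e-04,  9.83412514e-01,  1.81381515e-01,  3.02500824e-05]), 'wrist_force': array([-0.14067614,  0.18651618, -0.08949888]), 'torque': array([0.03778249, 0.01978429, 0.03301524]), 'grasp_force': 0.0, 'opening': 0.999520783127213}
```

View pics/top0.png

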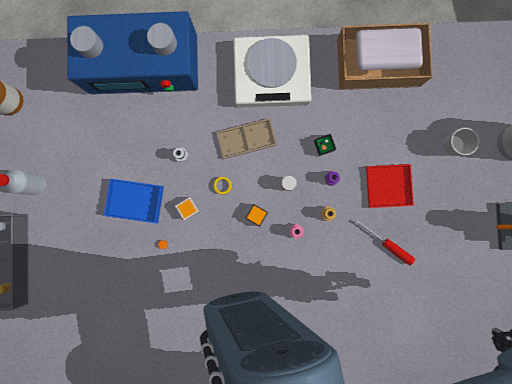

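View pics/side0.png

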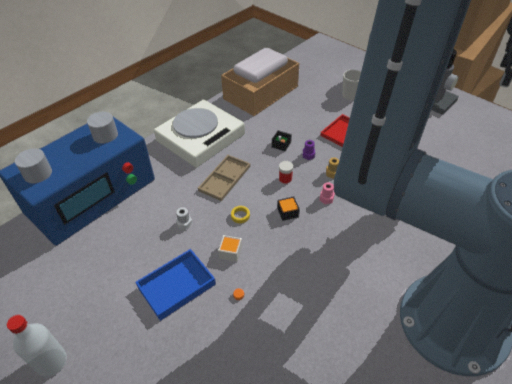

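```bash
sed -i '1a from scipy.spatial.transform import Rotation as Ro' h.py; sed -i "s/np.array(c\['rotation'\])/Ro.from_quat(np.roll(c['rotation'],-1)).as_matrix()/" h.py
cat > m.py <<'E'
from h import *
def meas(c,items,lohi,r=0.045,pr=print):
    W=world(c); ok=c['z_map']>0; out={}
    for n,(uv,lo,hi,r) in items.items():
        p=ray(c,*uv,hi)
        m=ok&(W[...,2]>lo)&(W[...,2]<hi)&(np.hypot(*(np.moveaxis(W[...,:2],-1,0)-p[:,None,None]))<r)
        pts=W[m]; q=(pts[:,:2]*1000).astype(np.float32)
        if len(q)<4: pr(n,'few');continue
        R=cv2.minAreaRect(q); pr(n,len(q),np.round(R[0],1),np.round(R[1],1),'ang',round(R[2],1),'med',np.round(np.median(q,0),1),'z',np.round(np.percentile(pts[:,2],[5,50,95])*1000,1))
E
python3 - <<'E'
from m import *
c=dict(np.load('top.npz'))
W=world(c)
for p in [(60,120),(240,180),(230,300),(160,380)]: print(W[p[0],p[1]].round(3))
it={'white':((187,208),.022,.045,.04),'black':((257,215),.022,.045,.04),'empty':((325,145),.024,.045,.04),
'steel':((180,154),.040,.06,.03),'brass':((329,213),.040,.06,.03),'pink':((297,231),.04,.06,.03),'purple':((333,178),.040,.06,.03),'jar':((289,183),.042,.065,.03),
'carrier':((246,139),.007,.025,.095),'tray':((389,186),.008,.025,.1),'bin':((134,200),.015,.04,.1),'ring':((222,185),.005,.04,.04)}
meas(c,it,0)
s=dict(np.load('side.npz')); print('side')
it2={'white':((230,243),.022,.045,.04),'black':((289,206),.022,.045,.04),'empty':((282,138),.024,.045,.04),
'steel':((182,212),.040,.06,.03),'brass':((333,162),.040,.06,.03),'pink':((328,187),.04,.06,.03),'jar':((286,166),.042,.065,.03),
'carrier':((225,177),.007,.025,.095),'bin':((176,281),.015,.04,.1)}
meas(s,it2,0)
f=c['frame'][115:250,150:350]; cv2.imwrite('pics/crop.png',cv2.resize(f,None,fx=4,fy=4,interpolation=cv2.INTER_CUBIC))
E
```

```text
[0.832 0.317 0.15 ]
[0.388 0.207 0.006]
[ 0.406 -0.109  0.047]
[ 0.584 -0.332  0.   ]
white 290 [471.  184.8] [44.4 44.9] ang 29.3 med [471.7 184.7] z [25.5 29.6 34.3]
black 287 [448.    2.9] [43.7 43.8] ang 57.5 med [448.1   2.6] z [25.8 29.5 33.7]
empty 99 [ 628.2 -183.4] [44.3 44.7] ang 16.9 med [ 630.1 -182.6] z [25.2 29.5 33.8]
steel 97 [615.8 199.5] [26.  26.2] ang 0.1 med [615.3 199.5] z [41.7 46.5 50.6]
brass 93 [ 447.4 -185.5] [25.1 25.6] ang 88.1 med [ 447.1 -185.5] z [41.6 46.1 50.5]
pink 92 [404.  -99.2] [25.8 25.4] ang 87.7 med [403.7 -99.2] z [42.4 46.6 50.2]
purple 96 [ 539.5 -198.7] [25.6 26.1] ang 82.6 med [ 539.5 -198.9] z [42.5 46.9 49.9]
jar 169 [528.3 -83. ] [35.6 35.9] ang 24.9 med [527.9 -82.7] z [46.4 51.  54.3]
carrier 381 [679.4  28.8] [127.  148.1] ang 12.3 med [662.4  21.6] z [ 7.3 11.4 16.5]
tray 328 [ 514.1 -350.6] [110.1 117.1] ang 0.7 med [ 514.9 -351.9] z [ 8.6 13.  17.4]
bin 353 [496.6 328.5] [142.7  99.9] ang 80.0 med [495.  333.9] z [16.7 24.2 28.7]
ring 137 [528.2  92.8] [46.  57.1] ang 36.8 med [529.7  90.7] z [ 8.2 13.8 17.6]
side
white 362 [471.2 184.7] [44.7 48.1] ang 28.5 med [469.9 186.8] z [25.7 31.3 34.2]
black 287 [448.    2.9] [45.4 46.4] ang 57.8 med [445.9   5. ] z [25.3 31.1 33.6]
empty 78 [ 627.2 -181. ] [44.7 43.1] ang 14.8 med [ 619.2 -167.9] z [24.8 29.8 34.4]
steel 105 [616.  200.7] [28.1 26.7] ang 26.5 med [613.  201.9] z [41.7 48.3 50.6]
brass 70 [ 446.4 -183. ] [25.3 23.4] ang 28.5 med [ 445.7 -183.2] z [43.4 48.1 50.4]
pink 92 [402.2 -99. ] [26.6 27.8] ang 54.7 med [401.2 -97.1] z [41.5 48.  51. ]
jar 134 [527.2 -80.4] [34.4 32.8] ang 40.6 med [525.4 -78.4] z [44.1 52.1 54.6]
carrier 437 [654.3  23.6] [ 76.9 152.3] ang 12.8 med [650.6  26.5] z [ 7.3 11.9 16.1]
bin 789 [497.2 327.6] [140.7 105. ] ang 80.0 med [490.5 328.2] z [16.  24.9 28.4]
```

View pics/crop.png

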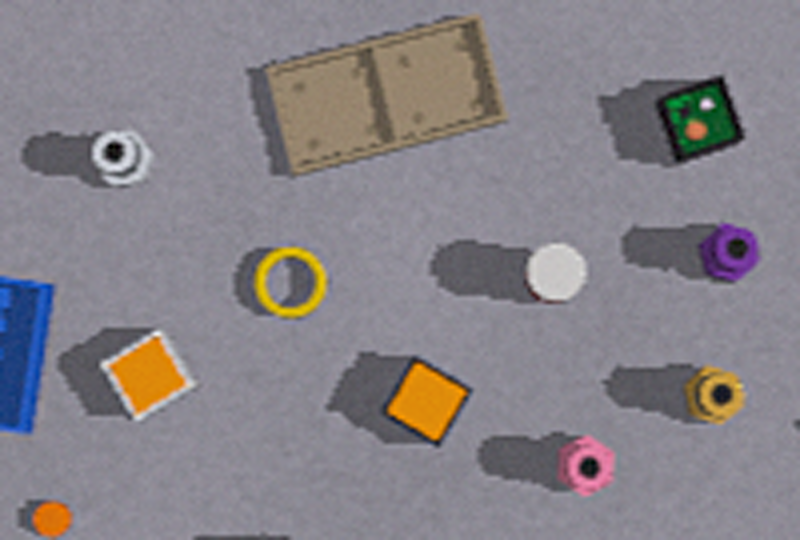

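The crop confirms that the brass coupling is the gold one at crop (718,395), top image (329,213). The pink (587,467) and purple (728,252) ones are the look-alikes and stay put. Steel is at (118,157), the green-board module at (700,118), the white module at (148,375), the black filled one at (428,400) and the jar at (556,272).

```bash
cat > go.py <<'E'
import sys
from h import *
# usage: go.py x y z phi(deg)  -> tool-axis shift after the turn
def st():
    o=ctrl.get_obs(); R=Ro.from_quat(np.roll(o['eef_rot'],-1)).as_matrix()
    return o,R,np.degrees(np.arctan2(R[1,0],R[0,0]))
def go(x,y,z,ph):
    o,R,p=st(); d=(p-ph+180)%360-180
    R2=R@Ro.from_euler('z',d,degrees=True).as_matrix()
    s=R2.T@(np.array([x,y,z])-o['eef_pos']*1000)
    print('t',round(o['time_s'],2),'tcp',np.round(o['eef_pos']*1000,1),'phi',round(p,1),'tiltz',np.round(R[:,2],3),'op',round(o['opening'],3),'gf',round(o['grasp_force'],1),'q6',round(o['q'][5],2))
    print('rz total',round(np.radians(d),3),'shift then',np.round(s,1),'world down',round(o['eef_pos'][2]*1000-z,1))
if len(sys.argv)>4: go(*map(float,sys.argv[1:5]))
E
python3 go.py 628 -182.5 100 16.9
python3 - <<'E'
from m import *
for n in ['top','side']:
    c=dict(np.load(n+'.npz')); W=world(c)
    d=(W[...,:2]-[.653,.023]); a=np.radians(12.8); dx=d@[np.cos(a),np.sin(a)]; dy=d@[-np.sin(a),np.cos(a)]
    m=(c['z_map']>0)&(abs(dx)<.052)&(abs(dy)<.09)&(W[...,2]>.009)&(W[...,2]<.025)
    q=(W[m][:,:2]*1000).astype(np.float32); print(n,cv2.minAreaRect(q))
    # colour based
    hsv=cv2.cvtColor(c['frame'],cv2.COLOR_BGR2HSV); k=((hsv[...,1]>55)&(hsv[...,0]>8)&(hsv[...,0]<30)&(abs(dx)<.052)&(abs(dy)<.09)).astype(np.uint8)
    cn=max(cv2.findContours(k,0,2)[0],key=cv2.contourArea)[:,0]
    print(cv2.minAreaRect(np.array([ray(c,u,v,.013) for u,v in cn],np.float32)*1000))
E
```

```text
t 0.1 tcp [ 205.1 -536.7  230.5] phi 20.9 tiltz [-0.     0.001 -1.   ] op 1.0 gf 0.0 q6 -0.21
rz total 0.07 shift then [ 507.6 -215.7  130.9] world down 130.5
top ((654.0887451171875, 23.253692626953125), (74.67388153076172, 147.93905639648438), 12.566609382629395)
((653.3275756835938, 22.54767608642578), (73.90139770507812, 146.35702514648438), 12.570503234863281)
side ((654.3646850585938, 23.43321990966797), (76.90809631347656, 152.61810302734375), 12.686104774475098)
((650.7435913085938, 27.6099853515625), (75.74127197265625, 151.3314208984375), 12.648064613342285)
```

{"name": "jog_arm", "arguments": {"series": [[[38,-20,5,0,0,0.07,65],[40,-17,5,0,0,0,65],[40,-17,5,0,0,0,65],[40,-17,5,0,0,0,65],[40,-17,5,0,0,0,65],[40,-17,5,0,0,0,65],[40,-17,5,0,0,0,65],[40,-17,5,0,0,0,65],[40,-17,5,0,0,0,65],[40,-17,5,0,0,0,65]]]}}

```text
time_s: 1.1
eef_pos: [0.5345, -0.2524, 0.1807]
eef_rot: [-0.0, 0.989, 0.147, -0.0]
wrist_force: [0.7, -0.9, -0.1]
opening: 0.762
grasp_force: 0.0
```

```bash
python3 go.py 628 -182.5 90 16.9
```

```text
t 1.1 tcp [ 534.5 -252.4  180.7] phi 16.9 tiltz [-0.001  0.    -1.   ] op 0.762 gf 0.0 q6 0.63
rz total -0.0 shift then [109.8 -39.6  90.7] world down 90.7
```

{"name": "jog_arm", "arguments": {"series": [[[25,-10,20,0,0,0,60],[30,-10,20,0,0,0,60],[30,-10,20,0,0,0,60],[20,-8,20,0,0,0,60],[5,-2,10,0,0,0,60],[0,0,0,0,0,0,60],[0,0,0,0,0,0,60],[0,0,0,0,0,0,60],[0,0,0,0,0,0,60],[0,0,0,0,0,0,60]]]}}

```text
time_s: 2.1
eef_pos: [0.6273, -0.1846, 0.0924]
eef_rot: [0.0, 0.989, 0.146, 0.001]
wrist_force: [0.3, -0.2, 0.3]
opening: 0.703
grasp_force: 0.0
```

```bash
python3 go.py 628 -182.5 10 16.9; python3 - <<'E'
from h import *
c=snap('side'); W=world(c)-ctrl.get_obs()['eef_pos']
cv2.imwrite('pics/s1.png',cv2.resize(c['frame'][60:220,190:390],None,fx=4,fy=4))
m=(c['z_map']>0)&(np.hypot(W[...,0],W[...,1])<.06)
for lo in np.arange(-.012,.03,.004):
    k=m&(W[...,2]>lo)&(W[...,2]<lo+.004); p=W[k]*1000
    a=np.radians(16.9-90); 
    if len(p): yy=p[:,:2]@[np.cos(a),np.sin(a)]; print(round(lo*1000),len(p),np.percentile(yy,[2,50,98]).round())
E
```

```text
t 2.1 tcp [ 627.3 -184.6   92.4] phi 16.8 tiltz [ 0.001 -0.001 -1.   ] op 0.703 gf 0.0 q6 0.81
rz total -0.001 shift then [ 1.2 -1.8 82.4] world down 82.4
4 5 [-29.  30.  32.]
8 19 [-40.  29.  33.]
12 11 [-43.  30.  37.]
16 19 [-44. -38.  32.]
20 14 [-45.  27.  35.]
24 20 [-45. -38.  35.]
28 16 [-46. -38.  32.]
```

View pics/s1.png

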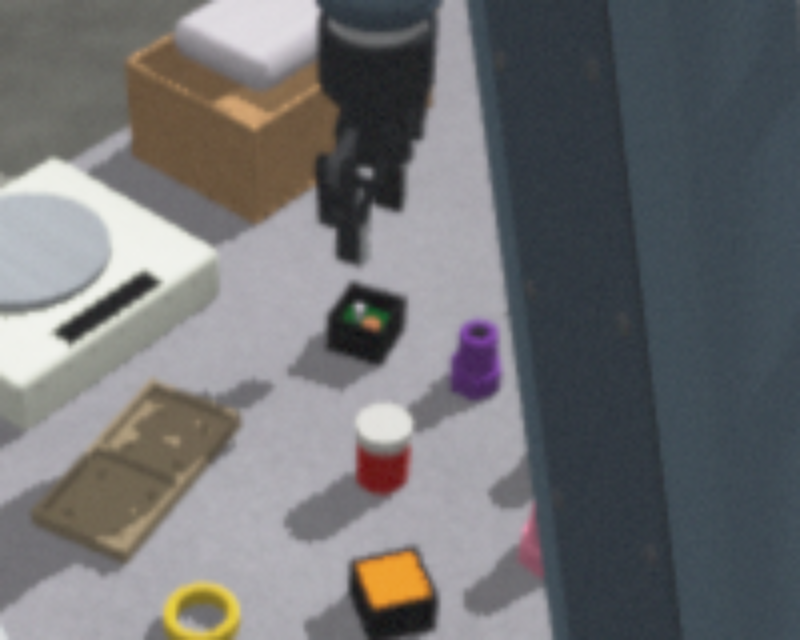

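{"name": "jog_arm", "arguments": {"series": [[[1,-2,25,0,0,0,60],[0,0,25,0,0,0,60],[0,0,20,0,0,0,60],[0,0,12,0,0,0,60],[0,0,5,0,0,0,60],[0,0,0,0,0,0,60],[0,0,0,0,0,0,30],[0,0,0,0,0,0,30],[0,0,0,0,0,0,30],[0,0,0,0,0,0,30]]]}}

```text
time_s: 3.15
eef_pos: [0.6286, -0.182, 0.0058]
eef_rot: [0.001, 0.989, 0.147, 0.001]
wrist_force: [-0.3, 0.3, 6.3]
opening: 0.506
grasp_force: 62.2
```

```bash
python3 go.py 514 -350.6 60 16.9
```

```text
t 3.15 tcp [ 628.6 -182.     5.8] phi 16.9 tiltz [ 0.002 -0.001 -1.   ] op 0.506 gf 62.2 q6 0.81
rz total -0.0 shift then [-158.6  128.1  -54.3] world down -54.2
```

{"name": "jog_arm", "arguments": {"series": [[[0,0,-15,0,0,0,30],[0,0,-25,0,0,0,30],[-15,13,-15,0,0,0,30],[-25,20,0,0,0,0,30],[-30,24,0,0,0,0,30],[-30,24,0,0,0,0,30],[-30,24,0,0,0,0,30],[-20,16,0,0,0,0,30],[-9,7,0,0,0,0,30],[0,0,5,0,0,0,30]]]}}

```text
time_s: 4.15
eef_pos: [0.5125, -0.3517, 0.0554]
eef_rot: [0.001, 0.989, 0.146, 0.001]
wrist_force: [0.4, 0.1, -0.1]
opening: 0.505
grasp_force: 61.6
```

```bash
python3 go.py 514 -350.6 10 16.9
```

```text
t 4.15 tcp [ 512.5 -351.7   55.4] phi 16.8 tiltz [ 0.001 -0.001 -1.   ] op 0.505 gf 61.6 q6 0.49
rz total -0.002 shift then [ 1.7 -0.7 45.4] world down 45.4
```

{"name": "jog_arm", "arguments": {"series": [[[1,0,15,0,0,0,30],[0,0,14,0,0,0,30],[0,0,9,0,0,0,30],[0,0,5,0,0,0,30],[0,0,2,0,0,0,30],[0,0,0.5,0,0,0,30],[0,0,0,0,0,0,30],[0,0,0,0,0,0,60],[0,0,0,0,0,0,60],[0,0,0,0,0,0,60]]]}}

```text
time_s: 5.15
eef_pos: [0.5137, -0.3496, 0.0084]
eef_rot: [-0.0, 0.989, 0.147, -0.0]
wrist_force: [0.6, 0.7, -0.3]
opening: 0.703
grasp_force: 0.0
```

```bash
python3 go.py 447 -184.5 90 -100; python3 go.py 447 -184.5 90 80
```

```text
t 5.15 tcp [ 513.7 -349.6    8.4] phi 16.9 tiltz [-0.  0. -1.] op 0.703 gf 0.0 q6 0.49
rz total 2.041 shift then [-151.1   94.3  -81.5] world down -81.6
t 5.15 tcp [ 513.7 -349.6    8.4] phi 16.9 tiltz [-0.  0. -1.] op 0.703 gf 0.0 q6 0.49
rz total -1.101 shift then [151.1 -94.3 -81.5] world down -81.6
```

{"name": "jog_arm", "arguments": {"series": [[[0,0,-25,0,0,0,60],[0,0,-35,0,0,0,60],[0,0,-22,0,0,-0.1,60],[0,0,0,0,0,-0.145,55],[0,0,0,0,0,-0.145,55],[0,0,0,0,0,-0.145,55],[0,0,0,0,0,-0.145,55],[0,0,0,0,0,-0.145,55],[0,0,0,0,0,-0.145,55],[0,0,0,0,0,-0.13,55]]]}}

```text
time_s: 6.15
eef_pos: [0.5135, -0.3498, 0.0904]
eef_rot: [-0.0, 0.765, 0.644, -0.0]
wrist_force: [0.4, 0.4, -0.3]
opening: 0.644
grasp_force: 0.0
```

```bash
python3 go.py 447 -184.5 80 80
```

```text
t 6.15 tcp [ 513.5 -349.8   90.4] phi 80.2 tiltz [-0.  0. -1.] op 0.644 gf 0.0 q6 -0.62
rz total 0.004 shift then [151.3 -94.2  10.5] world down 10.4
```

{"name": "jog_arm", "arguments": {"series": [[[16,-10,0,0,0,0,50],[30,-19,0,0,0,0,50],[35,-22,0,0,0,0,50],[35,-22,0,0,0,0,50],[25,-15,0,0,0,0,50],[10,-6,3,0,0,0,50],[0,0,20,0,0,0,50],[0,0,25,0,0,0,50],[0,0,17,0,0,0,50],[0,0,5,0,0,0,50]]]}}

```text
time_s: 7.15
eef_pos: [0.4466, -0.1846, 0.0189]
eef_rot: [-0.001, 0.767, 0.642, -0.0]
wrist_force: [0.4, -0.5, 0.4]
opening: 0.58
grasp_force: 0.0
```

```bash
python3 go.py 447 -184.5 20 80
```

```text
t 7.15 tcp [ 446.6 -184.6   18.9] phi 79.9 tiltz [-0.002  0.002 -1.   ] op 0.58 gf 0.0 q6 -0.46
rz total -0.002 shift then [ 0.1  0.3 -1.1] world down -1.1
```

{"name": "jog_arm", "arguments": {"series": [[[0,0,0,0,0,0,10],[0,0,0,0,0,0,10],[0,0,0,0,0,0,10],[0,0,0,0,0,0,10],[0,0,0,0,0,0,10],[0,0,-10,0,0,0,10],[0,0,-20,0,0,0,10],[0,0,-25,0,0,0,10],[0,0,-20,0,0,0,10],[0,0,-5,0,0,0,10]]]}}

```text
time_s: 8.15
eef_pos: [0.449, -0.1858, 0.1038]
eef_rot: [0.003, 0.766, 0.642, 0.001]
wrist_force: [0.0, -0.2, -0.4]
opening: 0.307
grasp_force: 59.1
```

```bash
python3 - <<'E'
import numpy as np
a=np.radians(-10);
for s in(-32,32): print(np.array([497,328])+s*np.array([-np.sin(a),np.cos(a)]))
E
python3 go.py 491.4 296.5 99 80
```

```text
[491.44325831 296.4861519 ]
[502.55674169 359.5138481 ]
t 8.15 tcp [ 449.  -185.8  103.8] phi 79.9 tiltz [ 0.004 -0.003 -1.   ] op 0.307 gf 59.1 q6 -0.46
rz total -0.001 shift then [482.3 -42.    3.5] world down 4.8
```

{"name": "jog_arm", "arguments": {"series": [[[15,-1,0,0,0,0,10],[30,-2,0,0,0,0,10],[40,-3,0,0,0,0,10],[45,-4,0,0,0,0,10],[45,-4,0,0,0,0,10],[45,-4,0,0,0,0,10],[45,-4,0,0,0,0,10],[45,-4,0,0,0,0,10],[45,-4,0,0,0,0,10],[45,-4,0,0,0,0,10]]]}}

```text
time_s: 9.15
eef_pos: [0.482, 0.2176, 0.0993]
eef_rot: [-0.001, 0.766, 0.642, -0.001]
wrist_force: [0.5, 0.3, -0.9]
opening: 0.306
grasp_force: 59.1
```

```bash
python3 go.py 502.6 359.5 26 80
```

```text
t 9.15 tcp [482.  217.6  99.3] phi 79.9 tiltz [-0.003 -0.    -1.   ] op 0.306 gf 59.1 q6 0.37
rz total -0.001 shift then [143.4  -4.2  73.2] world down 73.3
```

{"name": "jog_arm", "arguments": {"series": [[[40,-1,0,0,0,0,10],[40,-1,0,0,0,0,10],[35,-1,0,0,0,0,10],[20,-1,5,0,0,0,10],[8,0,15,0,0,0,10],[0,0,25,0,0,0,10],[0,0,18,0,0,0,10],[0,0,8,0,0,0,10],[0,0,3,0,0,0,10],[0,0,0,0,0,0,10]]]}}

```text
time_s: 10.15
eef_pos: [0.5039, 0.3567, 0.0261]
eef_rot: [-0.0, 0.766, 0.642, -0.001]
wrist_force: [0.6, 0.6, -0.9]
opening: 0.306
grasp_force: 59.0
```

{"name": "jog_arm", "arguments": {"series": [[[0,0,0,0,0,0,50],[0,0,0,0,0,0,50],[0,0,0,0,0,0,50],[0,0,-10,0,0,0,50],[0,0,-25,0,0,0,50],[0,0,-30,0,0,0,50],[0,0,-20,0,0,0,50],[0,0,0,0,0,0,50],[0,0,0,0,0,0,50],[0,0,0,0,0,0,50]]]}}

```text
time_s: 11.15
eef_pos: [0.5043, 0.3561, 0.1107]
eef_rot: [-0.0, 0.767, 0.642, -0.001]
wrist_force: [0.1, 0.2, -0.2]
opening: 0.582
grasp_force: 0.0
```

```bash
python3 go.py 615.5 200 20 80; python3 - <<'E'
from h import *
c=snap('side'); cv2.imwrite('pics/s2.png',cv2.resize(c['frame'][100:330,100:400],None,fx=2.5,fy=2.5))
E
```

```text
t 11.15 tcp [504.3 356.1 110.7] phi 79.9 tiltz [-0.002 -0.001 -1.   ] op 0.582 gf 0.0 q6 0.6
rz total -0.002 shift then [-134.3  136.8   90.6] world down 90.7
```

View pics/s2.png

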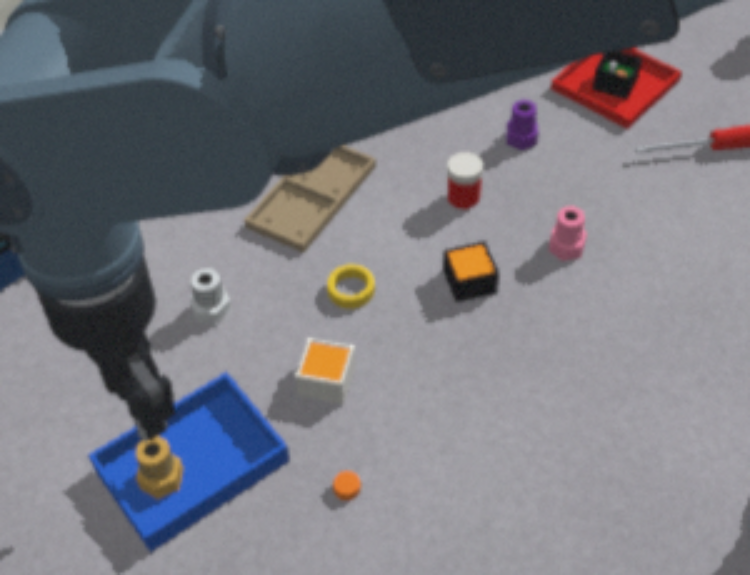

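The brass coupling stands in the bin at (155,465) in the enlarged view, and the empty module is upright in the red tray at (617,72). The jar is undisturbed, and the steel coupling at (208,292) is next.

{"name": "jog_arm", "arguments": {"series": [[[-12,12,0,0,0,0,50],[-25,26,0,0,0,0,50],[-30,31,0,0,0,0,50],[-30,31,0,0,0,0,50],[-25,25,0,0,0,0,50],[-12,12,10,0,0,0,50],[0,0,20,0,0,0,50],[0,0,25,0,0,0,50],[0,0,25,0,0,0,50],[0,0,10,0,0,0,50]]]}}

```text
time_s: 12.2
eef_pos: [0.6135, 0.2001, 0.0175]
eef_rot: [-0.002, 0.767, 0.642, -0.003]
wrist_force: [0.1, -0.7, -0.2]
opening: 0.584
grasp_force: 0.0
```

{"name": "jog_arm", "arguments": {"series": [[[0,0,0,0,0,0,10],[0,0,0,0,0,0,10],[0,0,0,0,0,0,10],[0,0,0,0,0,0,10],[0,0,0,0,0,0,10],[0,0,-10,0,0,0,10],[0,0,-20,0,0,0,10],[0,0,-20,0,0,0,10],[0,0,-15,0,0,0,10],[0,0,-5,0,0,0,10]]]}}

```text
time_s: 13.2
eef_pos: [0.618, 0.2008, 0.0947]
eef_rot: [0.001, 0.767, 0.642, 0.002]
wrist_force: [-0.1, -0.5, -0.8]
opening: 0.306
grasp_force: 59.1
```

```bash
python3 go.py 491.4 294 26 80
```

```text
t 13.2 tcp [618.  200.8  94.7] phi 79.9 tiltz [ 0.004  0.001 -1.   ] op 0.306 gf 59.1 q6 0.31
rz total -0.001 shift then [  69.7 -141.2   68.3] world down 68.7
```

{"name": "jog_arm", "arguments": {"series": [[[5,-10,0,0,0,0,10],[13,-26,0,0,0,0,10],[17,-35,0,0,0,0,10],[17,-35,0,0,0,0,10],[12,-25,0,0,0,0,10],[6,-10,8,0,0,0,10],[0,0,22,0,0,0,10],[0,0,22,0,0,0,10],[0,0,12,0,0,0,10],[0,0,4,0,0,0,10]]]}}

```text
time_s: 14.2
eef_pos: [0.4884, 0.2938, 0.0238]
eef_rot: [-0.001, 0.766, 0.642, -0.002]
wrist_force: [-18.9, -6.3, 44.0]
opening: 0.309
grasp_force: 66.6
```

{"name": "jog_arm", "arguments": {"series": [[[0,0,0,0,0,0,10],[0,0,0,0,0,0,50],[0,0,0,0,0,0,50],[0,0,0,0,0,0,50],[0,0,-10,0,0,0,50],[0,0,-25,0,0,0,50],[0,0,-30,0,0,0,50],[0,0,-10,0,0,0,60],[0,0,0,0,0,0,60],[0,0,0,0,0,0,60]]]}}

```text
time_s: 15.2
eef_pos: [0.4895, 0.294, 0.0982]
eef_rot: [-0.0, 0.767, 0.642, -0.0]
wrist_force: [0.2, -0.0, -0.2]
opening: 0.7
grasp_force: 0.0
```

```bash
python3 go.py 471 184.8 70 119.2
```

```text
t 15.2 tcp [489.5 294.   98.2] phi 79.9 tiltz [-0.001 -0.    -1.   ] op 0.7 gf 0.0 q6 0.51
rz total -0.686 shift then [-86.3 -69.4  28.2] world down 28.2
```

{"name": "jog_arm", "arguments": {"series": [[[0,0,0,0,0,-0.136,60],[0,0,0,0,0,-0.14,60],[0,0,0,0,0,-0.14,60],[0,0,0,0,0,-0.14,60],[0,0,0,0,0,-0.13,60],[-16,-14,0,0,0,0,60],[-28,-22,0,0,0,0,60],[-28,-22,0,0,0,0,60],[-14,-11,8,0,0,0,60],[0,0,10,0,0,0,60]]]}}

```text
time_s: 16.2
eef_pos: [0.4706, 0.1835, 0.0792]
eef_rot: [-0.001, 0.507, 0.862, -0.001]
wrist_force: [-0.1, 0.2, -0.3]
opening: 0.702
grasp_force: 0.0
```

```bash
python3 go.py 471 184.8 9 119.2
```

```text
t 16.2 tcp [470.6 183.5  79.2] phi 119.1 tiltz [-0.002 -0.001 -1.   ] op 0.702 gf 0.0 q6 -0.37
rz total -0.002 shift then [ 0.9  1.2 70.2] world down 70.2
```

{"name": "jog_arm", "arguments": {"series": [[[1,1,20,0,0,0,60],[0,0,25,0,0,0,60],[0,0,17,0,0,0,60],[0,0,7,0,0,0,60],[0,0,1,0,0,0,60],[0,0,0,0,0,0,60],[0,0,0,0,0,0,30],[0,0,0,0,0,0,30],[0,0,0,0,0,0,30],[0,0,0,0,0,0,30]]]}}

```text
time_s: 17.2
eef_pos: [0.4732, 0.1871, 0.0119]
eef_rot: [0.001, 0.506, 0.863, 0.001]
wrist_force: [-0.1, 0.9, 6.0]
opening: 0.5
grasp_force: 62.8
```

```bash
python3 go.py 646 58.3 70 102.6
```

```text
t 17.2 tcp [473.2 187.1  11.9] phi 119.2 tiltz [ 0.002  0.    -1.   ] op 0.5 gf 62.8 q6 -0.37
rz total 0.29 shift then [-163.4  140.7  -57.8] world down -58.1
```

{"name": "jog_arm", "arguments": {"series": [[[0,0,-10,0,0,0,30],[0,0,-20,0,0,0.09,30],[0,0,-20,0,0,0.1,30],[0,0,-3,0,0,0.1,30],[-16,14,0,0,0,0,30],[-32,28,0,0,0,0,30],[-35,30,0,0,0,0,30],[-35,30,0,0,0,0,30],[-30,25,0,0,0,0,30],[-15,13,0,0,0,0,30]]]}}

```text
time_s: 18.2
eef_pos: [0.6473, 0.0545, 0.0637]
eef_rot: [0.001, 0.625, 0.78, 0.0]
wrist_force: [-0.5, 0.6, -1.5]
opening: 0.504
grasp_force: 62.0
```

```bash
python3 go.py 646 58.3 16 102.6; python3 - <<'E'
from h import *
c=snap('side'); cv2.imwrite('pics/s3.png',cv2.resize(c['frame'][100:300,120:320],None,fx=3,fy=3))
E
```

```text
t 18.2 tcp [647.3  54.5  63.7] phi 102.6 tiltz [ 0.002 -0.001 -1.   ] op 0.504 gf 62.0 q6 -0.32
rz total -0.001 shift then [ 4.1 -0.5 47.7] world down 47.7
```

View pics/s3.png

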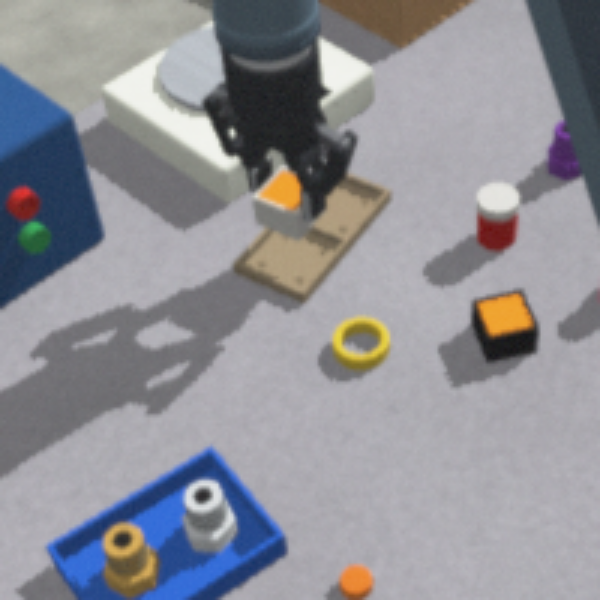

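Both couplings stand in the bin, at (130,555) and (208,515), and the white module hangs level over the near pocket at (285,200). I'm lowering it now.

{"name": "jog_arm", "arguments": {"series": [[[4,0,10,0,0,0,30],[0,0,15,0,0,0,30],[0,0,10,0,0,0,30],[0,0,6,0,0,0,30],[0,0,3,0,0,0,30],[0,0,2,0,0,0,30],[0,0,1,0,0,0,30],[0,0,0,0,0,0,30],[0,0,0,0,0,0,30],[0,0,0,0,0,0,30]]]}}

```text
time_s: 19.25
eef_pos: [0.6437, 0.0621, 0.0172]
eef_rot: [0.0, 0.625, 0.78, 0.0]
wrist_force: [-1.0, 0.6, -0.1]
opening: 0.503
grasp_force: 61.9
```

```bash
python3 go.py 646 58.3 15 102.6; python3 - <<'E'
from h import *
c=snap('side'); cv2.imwrite('pics/s4.png',cv2.resize(c['frame'][130:210,170:270],None,fx=6,fy=6))
E
```

```text
t 19.25 tcp [643.7  62.1  17.2] phi 102.6 tiltz [ 0.001 -0.    -1.   ] op 0.503 gf 61.9 q6 -0.31
rz total 0.0 shift then [-4.3  1.4  2.2] world down 2.2
```

View pics/s4.png

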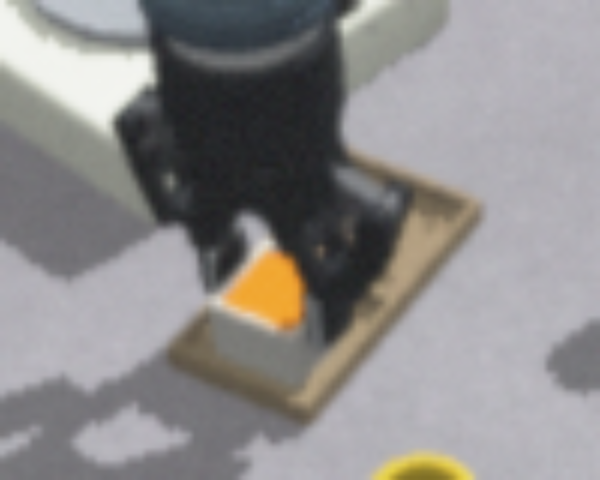

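The white module is inside the near pocket, just above the floor and 4 mm past centre. I'll correct that and set it down.

{"name": "jog_arm", "arguments": {"series": [[[-2,1,0,0,0,0,30],[-2,0,0,0,0,0,30],[0,0,1,0,0,0,30],[0,0,1,0,0,0,30],[0,0,0,0,0,0,30],[0,0,0.5,0,0,0,30],[0,0,0,0,0,0,30],[0,0,0.5,0,0,0,30],[0,0,0,0,0,0,30],[0,0,0,0,0,0,30]]]}}

```text
time_s: 20.3
eef_pos: [0.6457, 0.0581, 0.0159]
eef_rot: [0.0, 0.625, 0.78, -0.0]
wrist_force: [-6.7, -2.0, 13.3]
opening: 0.504
grasp_force: 63.8
```

Contact reads 13 N, so the module is on the floor. Releasing.

{"name": "jog_arm", "arguments": {"series": [[[0,0,0,0,0,0,56],[0,0,0,0,0,0,56],[0,0,0,0,0,0,56],[0,0,-5,0,0,0,56],[0,0,-20,0,0,0,60],[0,0,-30,0,0,0,60],[0,0,-15,0,0,0,60],[0,0,0,0,0,0,60],[0,0,0,0,0,0,60],[0,0,0,0,0,0,60]]]}}

```text
time_s: 21.3
eef_pos: [0.6441, 0.0586, 0.0821]
eef_rot: [-0.001, 0.625, 0.78, -0.001]
wrist_force: [-0.1, -0.2, 0.1]
opening: 0.704
grasp_force: 0.0
```

```bash
python3 go.py 448 2.9 80 147.5;python3 go.py 448 2.9 80 57.5; python3 - <<'E'
from h import *
c=snap('side'); cv2.imwrite('pics/s5.png',cv2.resize(c['frame'][120:270,150:350],None,fx=4,fy=4))
E
```

```text
t 21.3 tcp [644.1  58.6  82.1] phi 102.6 tiltz [-0.003  0.    -1.   ] op 0.704 gf 0.0 q6 -0.31
rz total -0.784 shift then [ 135.5 -152.4    2.6] world down 2.1
t 21.3 tcp [644.1  58.6  82.1] phi 102.6 tiltz [-0.003  0.    -1.   ] op 0.704 gf 0.0 q6 -0.31
rz total 0.787 shift then [-152.4 -135.5    2.6] world down 2.1
```

View pics/s5.png

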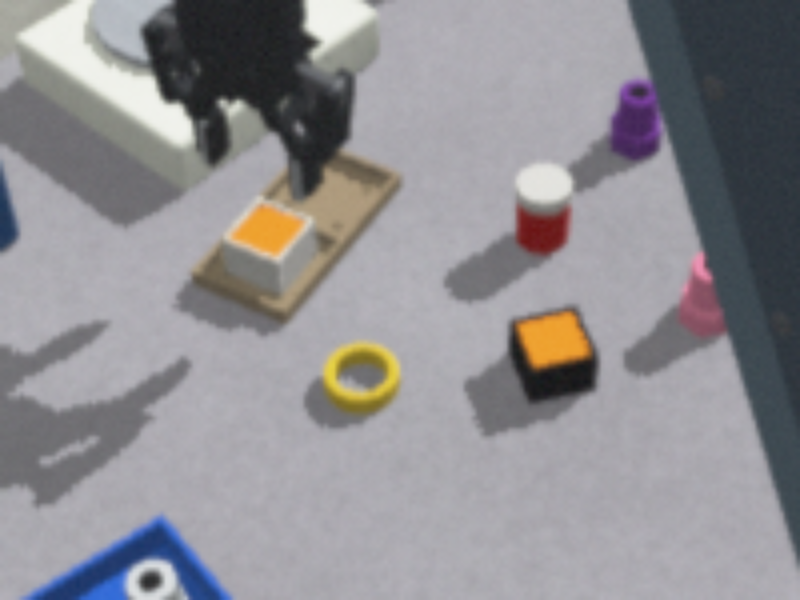

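White is upright in its pocket at (268,245), and the black module at (552,350) is unmoved. That one is next.

{"name": "jog_arm", "arguments": {"series": [[[0,0,0,0,0,0.127,60],[0,0,0,0,0,0.132,60],[0,0,0,0,0,0.132,60],[0,0,0,0,0,0.132,60],[0,0,0,0,0,0.132,60],[0,0,0,0,0,0.132,60],[-12,-11,0,0,0,0,60],[-25,-22,0,0,0,0,60],[-30,-27,0,0,0,0,60],[-30,-27,0,0,0,0,60]]]}}

```text
time_s: 22.35
eef_pos: [0.5176, 0.0233, 0.0824]
eef_rot: [-0.001, 0.877, 0.481, -0.001]
wrist_force: [0.6, -0.4, 1.0]
opening: 0.704
grasp_force: 0.0
```

{"name": "jog_arm", "arguments": {"series": [[[-30,-27,0,0,0,0,60],[-18,-16,0,0,0,0,60],[-7,-6,0,0,0,0,60],[0,0,0,0,0,0,60],[0,0,0,0,0,0,60],[0,0,0,0,0,0,60],[0,0,0,0,0,0,60],[0,0,0,0,0,0,60],[0,0,0,0,0,0,60],[0,0,0,0,0,0,60]]]}}

```text
time_s: 23.35
eef_pos: [0.449, 0.0034, 0.0837]
eef_rot: [-0.0, 0.877, 0.481, -0.0]
wrist_force: [-0.7, 0.5, 0.2]
opening: 0.706
grasp_force: 0.0
```

```bash
python3 go.py 448 2.9 9.5 57.5
```

```text
t 23.35 tcp [449.    3.4  83.7] phi 57.5 tiltz [-0.  0. -1.] op 0.706 gf 0.0 q6 0.31
rz total 0.0 shift then [-1.  -0.6 74.2] world down 74.2
```

{"name": "jog_arm", "arguments": {"series": [[[-1,0,20,0,0,0,60],[0,0,25,0,0,0,60],[0,0,18,0,0,0,60],[0,0,9,0,0,0,60],[0,0,2,0,0,0,60],[0,0,0,0,0,0,60],[0,0,0,0,0,0,30],[0,0,0,0,0,0,30],[0,0,0,0,0,0,30],[0,0,0,0,0,0,30]]]}}

```text
time_s: 24.35
eef_pos: [0.4496, 0.0022, 0.0109]
eef_rot: [0.001, 0.877, 0.481, 0.001]
wrist_force: [-0.1, 1.0, 7.6]
opening: 0.503
grasp_force: 61.8
```

```bash
python3 go.py 661.6 -11.9 75 102.6
```

```text
t 24.35 tcp [449.6   2.2  10.9] phi 57.5 tiltz [ 0.002 -0.001 -1.   ] op 0.503 gf 61.8 q6 0.31
rz total -0.787 shift then [-60.1 203.9 -63.5] world down -64.1
```

{"name": "jog_arm", "arguments": {"series": [[[0,0,-10,0,0,0,30],[0,0,-20,0,0,-0.127,30],[0,0,-20,0,0,-0.132,30],[0,0,-5,0,0,-0.132,30],[0,0,0,0,0,-0.132,30],[0,0,0,0,0,-0.132,30],[0,0,0,0,0,-0.132,30],[-5,17,0,0,0,0,30],[-10,34,0,0,0,0,30],[-12,40,0,0,0,0,30]]]}}

```text
time_s: 25.35
eef_pos: [0.5432, -0.0037, 0.0653]
eef_rot: [-0.0, 0.625, 0.78, -0.0]
wrist_force: [1.0, -0.5, -0.6]
opening: 0.5
grasp_force: 61.1
```

{"name": "jog_arm", "arguments": {"series": [[[-12,40,0,0,0,0,30],[-11,38,0,0,0,0,30],[-7,25,0,0,0,0,30],[-3,10,0,0,0,0,30],[0,0,0,0,0,0,30],[0,0,0,0,0,0,30],[0,0,0,0,0,0,30],[0,0,0,0,0,0,30],[0,0,0,0,0,0,30],[0,0,0,0,0,0,30]]]}}

```text
time_s: 26.35
eef_pos: [0.6603, -0.0115, 0.065]
eef_rot: [0.0, 0.625, 0.78, 0.0]
wrist_force: [-0.7, -0.3, -1.3]
opening: 0.5
grasp_force: 61.1
```

```bash
python3 go.py 661.6 -11.9 16 102.6
```

```text
t 26.35 tcp [660.3 -11.5  65. ] phi 102.6 tiltz [ 0. -0. -1.] op 0.5 gf 61.1 q6 -0.42
rz total 0.0 shift then [-0.7  1.2 49. ] world down 49.0
```

{"name": "jog_arm", "arguments": {"series": [[[-1,1,12,0,0,0,30],[0,0,15,0,0,0,30],[0,0,11,0,0,0,30],[0,0,6,0,0,0,30],[0,0,3,0,0,0,30],[0,0,1,0,0,0,30],[0,0,1,0,0,0,30],[0,0,0.5,0,0,0,30],[0,0,0,0,0,0,30],[0,0,0,0,0,0,30]]]}}

```text
time_s: 27.35
eef_pos: [0.662, -0.0123, 0.0157]
eef_rot: [0.0, 0.625, 0.78, 0.0]
wrist_force: [-0.7, 0.0, -0.7]
opening: 0.502
grasp_force: 61.1
```

```bash
python3 go.py 661.6 -11.9 15 102.6
```

```text
t 27.35 tcp [662.  -12.3  15.7] phi 102.6 tiltz [ 0.001 -0.    -1.   ] op 0.502 gf 61.1 q6 -0.42
rz total 0.0 shift then [ 0.5 -0.3  0.7] world down 0.7
```

{"name": "jog_arm", "arguments": {"series": [[[0,0,0.5,0,0,0,30],[0,0,0,0,0,0,30],[0,0,0.5,0,0,0,30],[0,0,0,0,0,0,30],[0,0,0.3,0,0,0,30],[0,0,0,0,0,0,30],[0,0,0,0,0,0,30],[0,0,0,0,0,0,30],[0,0,0,0,0,0,30],[0,0,0,0,0,0,30]]]}}

```text
time_s: 28.35
eef_pos: [0.662, -0.0124, 0.015]
eef_rot: [0.0, 0.625, 0.78, 0.0]
wrist_force: [-3.9, 0.8, 8.0]
opening: 0.502
grasp_force: 62.2
```

Contact again, so release and retreat.

{"name": "jog_arm", "arguments": {"series": [[[0,0,0,0,0,0,56],[0,0,0,0,0,0,56],[0,0,0,0,0,0,56],[0,0,-5,0,0,0,56],[0,0,-20,0,0,0,60],[0,0,-40,0,0,0,60],[0,0,-40,0,0,0,60],[0,0,-40,0,0,0,60],[0,0,-20,0,0,0,60],[0,0,0,0,0,0,60]]]}}

```text
time_s: 29.35
eef_pos: [0.6644, -0.0127, 0.1842]
eef_rot: [0.004, 0.625, 0.78, 0.002]
wrist_force: [0.1, -0.0, -0.6]
opening: 0.703
grasp_force: 0.0
```

{"name": "jog_arm", "arguments": {"series": [[[-20,-20,0,0,0,0,60],[-40,-25,0,0,0,0,60],[-40,-25,0,0,0,0,60],[-40,-25,0,0,0,0,60],[-40,-25,0,0,0,0,60],[-40,-25,0,0,0,0,60],[-40,-25,0,0,0,0,60],[-30,-15,0,0,0,0,60],[0,0,0,0,0,0,60],[0,0,0,0,0,0,60]]]}}

```text
time_s: 30.35
eef_pos: [0.5436, -0.3357, 0.1773]
eef_rot: [-0.001, 0.626, 0.78, 0.0]
wrist_force: [0.1, 0.5, -0.1]
opening: 0.704
grasp_force: 0.0
```

```bash
python3 - <<'E'
from m import *
c=snap('top'); cv2.imwrite('pics/t9.png',cv2.resize(c['frame'][100:270,90:430],None,fx=2.3,fy=2.3))
a=np.radians(12.6);R=np.array([[np.cos(a),np.sin(a)],[-np.sin(a),np.cos(a)]])
it={'jar':((289,183),.042,.065,.03),'white':((234,143),.026,.045,.045),'black':((261,136),.026,.045,.045),'empty':((389,186),.026,.05,.06),'brassteel':((134,196),.04,.06,.08)}
meas(c,it,0)
hsv=cv2.cvtColor(c['frame'],cv2.COLOR_BGR2HSV); k=((hsv[...,1]>180)&(hsv[...,0]>8)&(hsv[...,0]<22)&(hsv[...,2]>150)).astype(np.uint8)
n,l,s,ce=cv2.connectedComponentsWithStats(k)
for i in range(1,n):
    if s[i,4]>60: p=ray(c,*ce[i],.034)*1000; print(ce[i].round(1),s[i,4],'in carrier',(R@(p-[653.8,23.2])).round(1))
s=snap('side'); cv2.imwrite('pics/s9.png',s['frame'])
E
```

```text
jar 169 [528.4 -83.1] [35.7 35.8] ang 25.5 med [527.9 -83. ] z [46.8 51.1 55.4]
white 287 [645.7  56.8] [44.3 43.3] ang 12.1 med [646.   56.6] z [29.2 33.8 38. ]
black 287 [661.8 -12.7] [45.  43.8] ang 12.8 med [661.8 -12.6] z [29.1 33.8 37.8]
empty 9 [ 527.4 -325.5] [ 4.6 12.5] ang 49.0 med [ 526.1 -323.7] z [28.  34.5 37. ]
brassteel 202 [496.1 323.7] [88.9 27.5] ang 76.5 med [496.3 340.9] z [43.7 50.9 54.8]
[259.3 132.9] 201 in carrier [  0.5 -37.6]
[233.7 138.9] 152 in carrier [ 2.2 31.5]
```

View pics/t9.png

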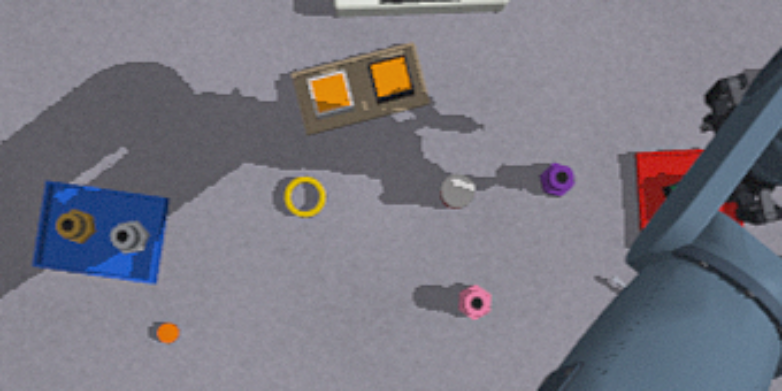

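View pics/s9.png

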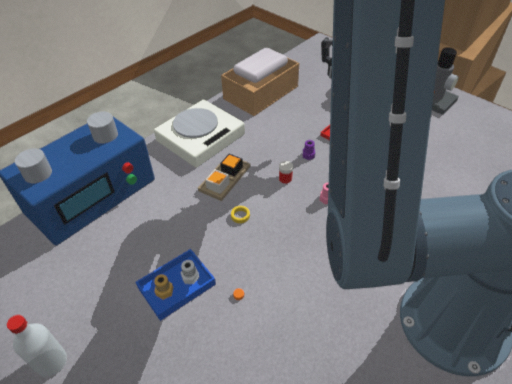

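Both filled modules are centred in their pockets, at (330,92) and (391,78) in the top crop. Both couplings stand in the bin, at (75,226) and (129,237), and the jar hasn't moved. The arm hides the empty module here, but I saw it upright in the tray after releasing it.

```bash
python3 -c "
from bench import ctrl
print(ctrl.hand_in())"
```

```text
the job is handed in; nothing more can be done
None
```

The job is handed in (no verdict came back): both filled modules stand in the carrier, both couplings stand in the blue bin, the jar is unmoved, and the empty module was upright in the red tray when last seen (the arm hid it in the final pictures).

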